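# Raise the trimmer's tray onto the riser block

## Task

Tip the standing wooden block over onto its side so that it lies flat on the plywood board behind it. Then carry the open tray over by its handle, level and with both weights and both spools inside, and set it down gently crosswise on the lying block so that it stays balanced there, level, when you let go; one of the two weights is far heavier than the other, so the tray does not balance about its middle. Leave the other things on the bench where they are.

Things in the scene. Friction and masses are not known exactly. Their poses are not given: they have to be found in the camera images.
- board: Fixed plywood board, 160 mm (its x) by 240 mm (its y), 10 mm thick, flat on the bench; origin at the centre of its underside, z up. Its near edge, at x = -80 mm, is the low stop over which the block is tipped. It may lie on the left or the right of the bench, turned up to 0.3 rad.
- block: Loose hardwood block, 60 (its x) x 36 (y) x 130 mm tall (z), about 0.25 kg; origin at the centre of its base. Starts upright on the bench, 2 to 8 mm in front of the board's near edge, its x axis towards the board: a push along +x high on its near face tips it onto the board. Lying flat (x axis straight down) its upper face is 70 mm above the bench, 130 mm long, 36 mm wide.
- block_mid (a point): The centre of the riser block, 65 mm from its base; 40 mm above the bench when the block lies flat on the board.
- tray: Open wooden tray, 120 (its x) x 210 mm (its y; 230 over the end posts), floor 6 mm thick, walls 26 mm high, posts 34 mm wide to 109 mm high bear the handle; loaded 0.65 to 0.78 kg. Origin at the centre of its underside. Starts on the bench, on the other side from the board. Loaded, it balances 20 to 42 mm along y from its middle, towards the solid weight.
- tray_handle (a point): Middle of the tray's handle, 100 mm above the tray's underside: a straight wooden bar along the tray's y axis, 14 mm wide (x), 18 mm high (z), 210 mm long between the end posts, open from above over its whole length; it can be gripped anywhere along it, with the fingers on its two long sides.
- weight_a: Pressing weight loose near one end of the tray: dark steel disc 44 mm in diameter, 34 mm high, with a knob 14 mm wide, 10 mm high on top; origin at the centre of its underside. The two weights look alike, but one is solid (about 0.4 kg), the other hollow (about 0.06 kg): which end holds the solid one changes from start to start and must be felt.
- weight_b: Pressing weight loose near one end of the tray: dark steel disc 44 mm in diameter, 34 mm high, with a knob 14 mm wide, 10 mm high on top; origin at the centre of its underside. The two weights look alike, but one is solid (about 0.4 kg), the other hollow (about 0.06 kg): which end holds the solid one changes from start to start and must be felt.
- spool_a: A loose thread spool lying in the tray: 40 mm long along its own y axis, flanges 26 mm in diameter, about 20 g, free to roll; origin at its centre. 
- spool_b: A loose thread spool lying in the tray: 40 mm long along its own y axis, flanges 26 mm in diameter, about 20 g, free to roll; origin at its centre. 
- cone: Bystander: small grey thread cone standing mid-bench, 34 mm in diameter, 50 mm high; origin at its underside.
- tin: Bystander: round aluminium tin, 42 mm in diameter, 26 mm high, standing on the board beside the block's place; the raised tray passes above it. Origin at its underside.
There are look-alikes about, which are no part of the job. Leave any white look-alike of the tray alone. What is shaped like the spool_a but blue is not meant.

How it is judged:
By the outcome, as a careful person would: the job done as asked, in the order asked, and still so for the second after the job is handed in, with the robot touching nothing.
It also fails if it takes over 67 s, if anything falls off the work surface, if the arm or the gripper's body presses on something with over 40 N, if the wrist force passes 120 N, or if a joint passes its speed limit or range.

## Robot

A 6-joint arm with a two-finger parallel gripper is mounted at the origin on the work surface. World frame = base frame: x ahead of the robot, y to its left, z up, the work surface at z = 0. Lengths are in m, angles in rad, forces in N, time in s.
With the tool pointing down it reaches from about 0.35 to 0.875 m from the base axis. Payload 4.2 kg.
Tool frame: the origin (TCP) lies between the finger pads; the fingertips stand bot.tcp_to_tips ahead of it and the grasp point (between the pads) lies 2 mm behind it (bot.tcp_to_tips is the distance from the TCP to the fingertips, in m); z points along the fingers, y is the line along which they close (so a half turn about z gives the same grasp; the last joint's range is limited). The gripper opens to 87 mm and grips with 3 to 60 N. Pads are 19 mm wide; open, the fingers measure 117 mm over their backs; the gripper's body (75 mm by 190 mm) begins 51 mm behind the grasp point.
Start: joints at [-0.976, 0.385, 0.008, 0, -1.194, -0.259], TCP at [0.206, -0.59, 0.207] pointing down, gripper open.
Joint ranges: [-3.14, 3.14], [-1.21, 2.06], [-1.07, 1.41], [-3.16, 2.05], [-2.99, -0.16], [-3.1, 3.1]. Speed limits (rad/s): [2.79, 2.79, 3.14, 3.14, 3.14, 3.14].

## Interface

Orientations are given as a unit quaternion [x, y, z, w].
In Python, from workcell import bot, optics gives the robot as it stands.
- The arm moves only by the tool drive_tool, never from a script. Its arguments are lists of equal length, an entry for each row: "dr": the turn, a rotation vector about the tool's x, y, z in degrees, a list of three; "xyz": the shift along the tool's x, y, z in m, a list of three; "jaw": the gripper command: -1 is shut, 1 is fully open, values between are in proportion. In form: {"dr": [[ax, ay, az], ...], "xyz": [[dx, dy, dz], ...], "jaw": [jaw, ...]}. A call has 1 to 20 rows; each row shifts and turns the commanded pose from where the row before left it, along the tool's axes as they then stand; what a row does not reach is not made up. A row lasts 1/10 s, in which the tool goes at most 50 mm and 8.59 degrees, less where a joint would pass 70% of its speed; a pose out of reach is approached as far as the arm can. A call is refused whole if a number of a shift passes 0.05 or a number of a turn 8.59, either way. A call with a gripper value outside its range is refused whole. The fingers move at their own pace and stop on an object; "force" is the grip in N (left out, the last holds). Time passes only in rows, so rows that do not move let the fingers close. It gives the time, the measured TCP pose, the force, the opening and the grip force at its end, in the units of the state.
- bot.read_state(): the state, without advancing time (a new reading comes with each control period).
- optics.get_image(name): name is "side" or "top" or "wrist"; returns a dict with "color" (384x512x3 uint8, red, green, blue), "range_z" (384x512 float32, m along the optical axis (not along the pixel's ray), 0 where there is no reading), "intrinsics" (3x3 intrinsics, pixels), "rvec" (rotation vector, rad) and "tvec" (3), from world to camera coordinates, as OpenCV has them; the wrist camera has in their place "mount" (4x4, takes a point from camera to tool coordinates, whose origin is the TCP and whose axes are the flange's). Camera axes: x right, y down, z forward; pixel columns grow to the right and rows downward; lengths in m; the calibration is good to about 2 mm. A picture is of the moment at which its call begins: read the wrist's pose just before it.
- bot.hand_in(): hands the job in; it is judged then, once.
The state is a dict: "time": time; "joint_pos": joint angles; "dq": joint speeds; "joint_torque": joint torques, N m; "position": TCP position; "tool_rot": TCP orientation; "contact_force": force on the tool from outside, world axes, zero at the start; "ft_torque": the same for the moment, N m; "opening": finger opening in m; "gripper_force": force on a finger pad.
Only numpy, scipy, OpenCV 4.12 (cv2) and the standard library are available. Lean on these libraries where they do the work, as an engineer would, in place of code of your own. Each camera call takes 0.05 s, during which the arm holds its last target. There are 200 camera calls.

## Working session

There is one attempt and no reset: what is moved stays moved. The work goes in short steps, Python scripts to look and compute and a tool call to move; the robot and the scene stay as the last step left them, time stands still between calls to the robot, and variables do not carry over. Pictures are saved under pics/ and viewed, at most 10 in all, crops included, and the job is handed in when it is done.

Besides the shell and the picture viewer there is one more tool, called after ">>>" by a JSON object that holds its "api" and its "payload". drive_tool: Moves the arm, as the interface text tells. Its arguments: {"type":"object","properties":{"dr":{"type":"array","items":{"type":"array","items":{"type":"number"}}},"xyz":{"type":"array","items":{"type":"array","items":{"type":"number"}}},"jaw":{"type":"array","items":{"type":"number"}},"force":{"type":"number"}},"required":["dr","xyz","jaw"]}

```bash
mkdir -p pics; ls
cat > h.py <<'E'
import numpy as np, cv2, pickle
from scipy.spatial.transform import Rotation as R
def cam(im):
    Rw=R.from_rotvec(np.ravel(im['rvec'])).as_matrix(); t=np.ravel(im['tvec']); return np.array(im['intrinsics']),Rw,t
def cloud(im):
    K,Rw,t=cam(im); z=im['range_z']; v,u=np.mgrid[:z.shape[0],:z.shape[1]]
    p=np.stack([(u-K[0,2])/K[0,0]*z,(v-K[1,2])/K[1,1]*z,z],-1)
    w=(p-t)@Rw; w[z==0]=np.nan; return w
def plane(im,uv,h):
    K,Rw,t=cam(im); d=np.c_[np.atleast_2d(uv),np.ones(len(np.atleast_2d(uv)))]@np.linalg.inv(K).T@Rw
    c=-Rw.T@t; return c+d*((h-c[2])/d[:,2])[:,None]
E
python3 - <<'E'
from workcell import bot,optics
import cv2,pickle
s=bot.read_state();print(s, bot.tcp_to_tips)
ims={n:optics.get_image(n) for n in('top','side')}
pickle.dump(ims,open('ims0.pkl','wb'))
for n in ims:
    cv2.imwrite(f'pics/{n}0.png',cv2.resize(ims[n]['color'][:,:,::-1],(800,600),interpolation=cv2.INTER_CUBIC))
E
```

```text
pics
{'time': 0.0, 'joint_pos': array([-9.76397870e-01,  3.85558710e-01,  6.66721649e-03, -4.87694287e-04,
       -1.19401417e+00, -2.58613105e-01]), 'dq': array([-8.19554528e-04,  3.09884031e-03,  4.43884530e-04, -6.61034634e-05,
       -8.54797074e-04, -2.38698628e-04]), 'joint_torque': array([-1.25155020e-03, -3.90663707e+01,  1.87399739e+01,  4.21970442e+00,
        1.11031780e-02, -1.69934683e-04]), 'position': array([ 0.20576355, -0.58949984,  0.20597622]), 'tool_rot': array([-1.67016238e-01,  9.85953555e-01,  1.05395190e-03, -2.29965295e-04]), 'contact_force': array([ 1.47724769,  0.0189035 , -1.1458791 ]), 'ft_torque': array([ 0.01134201, -0.06482445,  0.04673691]), 'gripper_force': 0.0, 'opening': 0.08688118739495329} 0.017
```

View pics/top0.png

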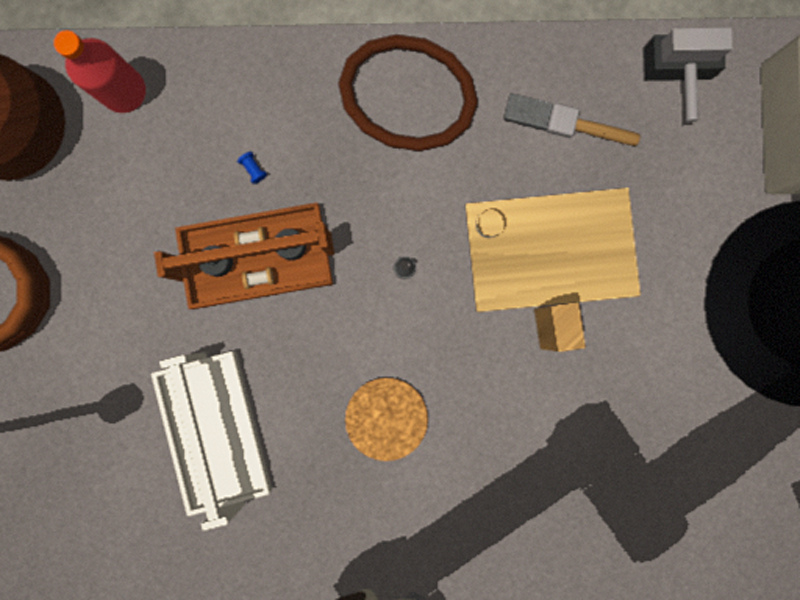

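View pics/side0.png

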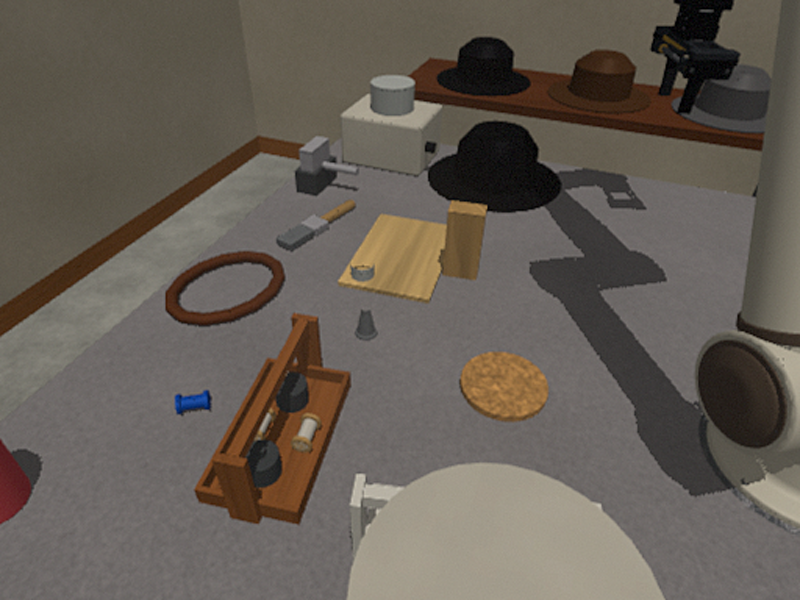

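The top view (800x600 px) shows the brown tray at (255,257), with two dark weights at (215,262) and (290,243) and two white spools. The white tray look-alike is at (210,440) and the blue spool look-alike at (252,167). The board is at (553,250), the block at (560,325), the tin at (491,222) and the cone at (404,267). The brown tray fits the description because it is wooden, loaded and on the opposite side from the board.

Run:
```python
import pickle,numpy as np,cv2
from h import *
ims=pickle.load(open('ims0.pkl','rb'))
im=ims['top'];W=cloud(im);hsv=cv2.cvtColor(im['color'],cv2.COLOR_RGB2HSV)
K,Rw,t=cam(im);print('campos',-Rw.T@t)
def box(name,u0,v0,u1,v1,z0,z1,cond=None):
    m=np.zeros(W.shape[:2],bool);s=.64
    m[int(v0*s):int(v1*s),int(u0*s):int(u1*s)]=1
    m&=(W[...,2]>z0)&(W[...,2]<z1)
    if cond is not None:m&=cond
    p=W[m];r=cv2.minAreaRect((p[:,:2]*1000).astype(np.float32))
    print(name,len(p),'zmed',np.median(p[:,2]).round(4),'rect',np.round(r[0],1),np.round(r[1],1),round(r[2],1), 'corners',cv2.boxPoints(r).round(0).tolist())
wood=(hsv[...,1]>70)
box('board',455,180,650,320,.005,.017,wood)
box('blocktop',520,280,600,365,.122,.14)
box('handle',150,195,345,315,.095,.12)
box('traywall',150,195,345,315,.02,.032,wood)
box('weights L',190,230,240,290,.036,.055)
box('weights R',270,220,315,270,.036,.055)
box('cone',385,245,425,290,.01,.07)
box('tin',470,200,510,245,.03,.045)
c=np.zeros(wood.shape,np.uint8)
c[192-60:192+20,80:230]=1
cv2.imwrite('pics/crop.png',cv2.resize(im['color'][115:240,90:420,::-1],(792,300),interpolation=cv2.INTER_CUBIC))
```

```text
campos [ 0.49371361 -0.00812175  1.0956565 ]
board 7263 zmed 0.0113 rect [ 599.5 -226.7] [173.1 240.7] 4.7 corners [[503.0, -114.0], [523.0, -354.0], [696.0, -340.0], [676.0, -100.0]]
blocktop 544 zmed 0.1311 rect [ 492.2 -219.3] [59.8 37.1] 7.7 corners [[460.0, -205.0], [465.0, -242.0], [524.0, -234.0], [519.0, -197.0]]
handle 942 zmed 0.1103 rect [601.5 210.5] [ 34.2 231. ] 9.3 corners [[566.0, 322.0], [603.0, 94.0], [637.0, 99.0], [600.0, 327.0]]
traywall 883 zmed 0.0274 rect [601.9 209.8] [120.7 229.2] 9.4 corners [[524.0, 313.0], [561.0, 87.0], [680.0, 107.0], [643.0, 333.0]]
weights L 161 zmed 0.0418 rect [602.1 259.2] [38.  59.9] 69.4 corners [[567.0, 252.0], [623.0, 231.0], [637.0, 266.0], [581.0, 288.0]]
weights R 153 zmed 0.0415 rect [616.5 155.3] [38.2 42.1] 89.6 corners [[595.0, 136.0], [637.0, 136.0], [638.0, 174.0], [596.0, 175.0]]
cone 78 zmed 0.0275 rect [582.7  -9.3] [25.1 25.5] 89.1 corners [[570.0, -22.0], [595.0, -22.0], [596.0, 3.0], [570.0, 3.0]]
tin 8 zmed 0.0343 rect [ 637.1 -120. ] [38.2 12.6] 27.0 corners [[617.0, -123.0], [623.0, -134.0], [657.0, -117.0], [651.0, -106.0]]
```

View pics/crop.png

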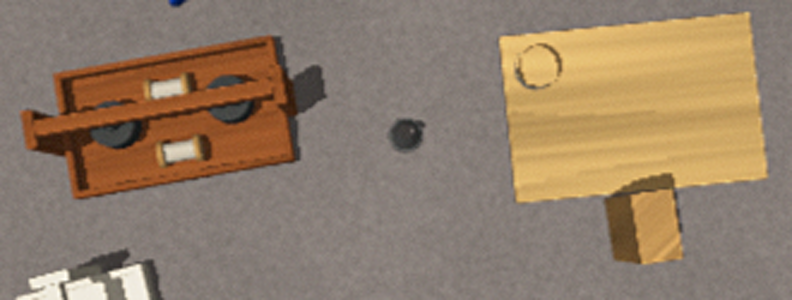

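The crop confirms it: the brown tray holds the dark weights (crop px 115,123 and 230,98) and the white spools. The white tray and the blue spool are the look-alikes. Next I'll move the closed fingers to just behind the block's near face.

>>> {"api": "drive_tool", "payload": {"dr": [[0,0,6.85],[0,0,6.85],[0,0,0],[0,0,0],[0,0,0],[0,0,0],[0,0,0],[0,0,0],[0,0,0],[0,0,0],[0,0,0],[0,0,0],[0,0,0],[0,0,0],[0,0,0],[0,0,0],[0,0,0],[0,0,0]], "xyz": [[0,0,0],[0,0,0],[-0.0266,0.0341,0],[-0.0266,0.0341,0],[-0.0266,0.0341,0],[-0.0266,0.0341,0],[-0.0266,0.0341,0],[-0.0266,0.0341,0],[-0.0266,0.0341,0],[-0.0266,0.0341,0],[-0.0266,0.0341,0],[-0.0266,0.0341,0],[0,0,0.021],[0,0,0.021],[0,0,0.021],[0,0,0.021],[0,0,0],[0,0,0]], "jaw": [-1,-1,-1,-1,-1,-1,-1,-1,-1,-1,-1,-1,-1,-1,-1,-1,-1,-1]}}

```text
time: 1.9
position: [0.4378, -0.2251, 0.1232]
tool_rot: [-0.048, 0.999, -0.0, -0.0]
contact_force: [-0.0, -0.1, 0.1]
opening: 0.0004
gripper_force: 0.0
```

>>> {"api": "drive_tool", "payload": {"dr": [[0,0,0],[0,0,0],[0,0,0],[0,0,0],[0,0,0],[0,0,0],[0,0,0],[0,0,0],[0,0,0],[0,0,0],[0,0,0],[0,0,0]], "xyz": [[-0.006,0,0],[-0.006,0,0],[-0.006,0,0],[-0.006,0,0],[-0.006,0,0],[-0.006,0,0],[-0.006,0,0],[-0.006,0,0],[-0.006,0,0],[-0.006,0,0],[0,0,0],[0,0,0]], "jaw": [-1,-1,-1,-1,-1,-1,-1,-1,-1,-1,-1,-1]}}

```text
time: 3.1
position: [0.4975, -0.2191, 0.1229]
tool_rot: [-0.048, 0.999, 0.0, -0.0]
contact_force: [-0.2, -0.6, -0.4]
opening: 0.0004
gripper_force: 0.0
```

```bash
cat > look.py <<'E'
from workcell import bot,optics
import cv2,pickle,sys
a=optics.get_image('side');cv2.imwrite(f'pics/{sys.argv[1]}.png',cv2.resize(a['color'][80:230,150:400,::-1],(750,450)))
pickle.dump({'side':a,'top':optics.get_image('top')},open(sys.argv[1]+'.pkl','wb'))
E
python3 look.py p1
```

```text
(no output)
```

View pics/p1.png

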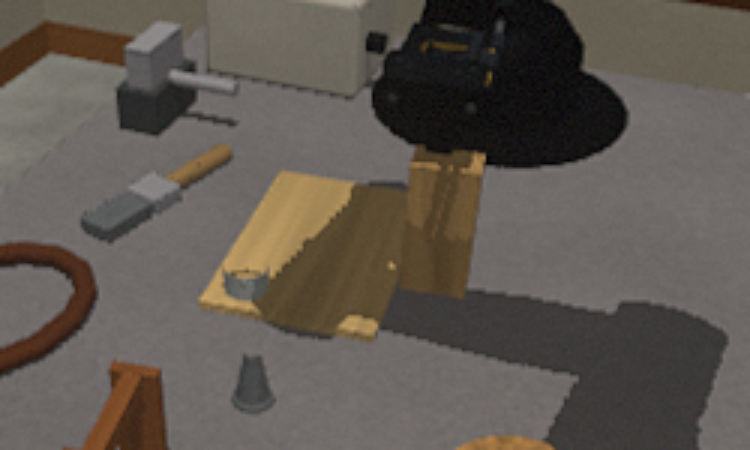

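The block (crop px 410-485 by 150-295) seems to be still up, with the fingers at its top. I'll check its tilt in the depth data.

Run:
```python
import pickle,numpy as np
from h import *
P=pickle.load(open('p1.pkl','rb'))
for n in('side','top'):
    W=cloud(P[n]);p=W[(W[...,0]>.43)&(W[...,0]<.62)&(W[...,1]<-.17)&(W[...,1]>-.27)&(W[...,2]>.015)&(W[...,2]<.16)]
    print(n,len(p))
    for z in np.arange(.015,.16,.015):
        q=p[(p[:,2]>z)&(p[:,2]<z+.015)]
        if len(q):print(round(z,3),len(q),q[:,:2].min(0).round(3),q[:,:2].max(0).round(3))
```

```text
side 1130
0.015 125 [ 0.459 -0.268] [ 0.617 -0.186]
0.03 105 [ 0.458 -0.231] [ 0.517 -0.197]
0.045 110 [ 0.459 -0.238] [ 0.518 -0.197]
0.06 113 [ 0.458 -0.23 ] [ 0.517 -0.197]
0.075 117 [ 0.458 -0.239] [ 0.518 -0.196]
0.09 117 [ 0.459 -0.24 ] [ 0.517 -0.197]
0.105 129 [ 0.458 -0.24 ] [ 0.517 -0.196]
0.12 251 [ 0.458 -0.241] [ 0.521 -0.196]
0.135 25 [ 0.485 -0.23 ] [ 0.507 -0.207]
0.15 38 [ 0.485 -0.226] [ 0.506 -0.206]
top 23
0.015 23 [ 0.582 -0.268] [ 0.619 -0.177]
```

Run:
```python
from workcell import bot,optics
from h import *
s=bot.read_state();print(s['time'],s['position'],s['tool_rot'],s['contact_force'],s['joint_pos'])
a=optics.get_image('side');w=optics.get_image('wrist');W=cloud(a)
p=W[(W[...,0]>.43)&(W[...,0]<.62)&(W[...,1]<-.17)&(W[...,1]>-.27)&(W[...,2]>.1)&(W[...,2]<.2)]
for z in np.arange(.1,.2,.01):
    q=p[(p[:,2]>z)&(p[:,2]<z+.01)]
    if len(q):print(round(z,3),len(q),q.min(0).round(3),q.max(0).round(3))
cv2.imwrite('pics/c.png',np.vstack([cv2.resize(a['color'][90:190,250:350,::-1],(500,300)),cv2.resize(w['color'][:,:,::-1],(500,300))]))
print(w['mount'])
```

```text
3.2 [ 0.49720838 -0.2191544   0.12298834] [-4.82725392e-02  9.98834181e-01  7.11004153e-05 -1.87623468e-04] [-0.81517888 -0.27690052 -0.04724529] [-1.16693236e-01  3.25127472e-01 -3.12052685e-01 -9.78101598e-05
 -9.34009679e-01 -1.35746230e+00]
0.1 87 [ 0.458 -0.232  0.1  ] [ 0.517 -0.196  0.11 ]
0.11 79 [ 0.459 -0.241  0.11 ] [ 0.517 -0.197  0.12 ]
0.12 82 [ 0.458 -0.232  0.12 ] [ 0.516 -0.197  0.13 ]
0.13 170 [ 0.458 -0.24   0.13 ] [ 0.52  -0.199  0.135]
0.14 24 [ 0.486 -0.213  0.143] [ 0.507 -0.206  0.149]
0.15 38 [ 0.485 -0.226  0.15 ] [ 0.506 -0.207  0.16 ]
0.16 33 [ 0.486 -0.227  0.16 ] [ 0.507 -0.207  0.17 ]
0.17 7 [ 0.489 -0.211  0.171] [ 0.507 -0.204  0.174]
[[ 1.61041853e-04 -9.57641569e-01 -2.87962842e-01  7.95835017e-02]
 [ 9.99999623e-01  3.99940540e-04 -7.70786580e-04  5.79912245e-05]
 [ 8.53305285e-04 -2.87962610e-01  9.57641273e-01 -1.78324059e-01]
 [ 0.00000000e+00  0.00000000e+00  0.00000000e+00  1.00000000e+00]]
```

View pics/c.png

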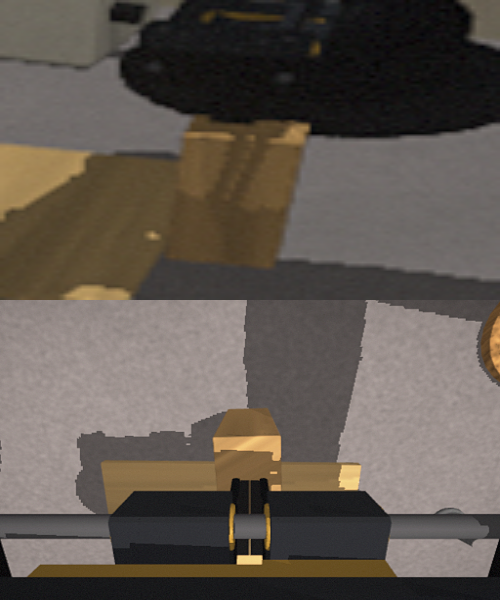

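Run:
```python
from workcell import bot,optics
from h import *
s=bot.read_state();w=optics.get_image('wrist');K=np.array(w['intrinsics']);M=w['mount'];z=w['range_z']
v,u=np.mgrid[:384,:512];p=np.stack([(u-K[0,2])/K[0,0]*z,(v-K[1,2])/K[1,1]*z,z],-1)
T=p@M[:3,:3].T+M[:3,3]
Rt=R.from_quat(s['tool_rot']).as_matrix();Wd=T@Rt.T+s['position']
for r in range(120,384,12):print(r,z[r,256].round(3),'tool',T[r,256].round(3),'world',Wd[r,256].round(3),w['color'][r,256])
q=np.linalg.inv(M)@[0,0,.017,1];print(K@q[:3]/q[2],K[0,0])
```

```text
120 0.296 tool [0.053 0.    0.123] world [ 0.445 -0.224  0.001] [87 82 82]
132 0.299 tool [0.043 0.    0.123] world [ 0.455 -0.223 -0.   ] [91 82 81]
144 0.27 tool [0.037 0.    0.09 ] world [ 0.46  -0.222  0.033] [126  99  62]
156 0.223 tool [0.037 0.    0.042] world [ 0.46  -0.222  0.081] [120  96  61]
168 0.189 tool [0.037 0.    0.006] world [ 0.46  -0.222  0.117] [114  88  57]
180 0.176 tool [ 0.034  0.    -0.008] world [ 0.463 -0.222  0.131] [241 199 124]
192 0.178 tool [ 0.028  0.    -0.008] world [ 0.47  -0.222  0.131] [208 159  98]
204 0.179 tool [ 0.022  0.    -0.009] world [ 0.476 -0.221  0.132] [128  99  64]
216 0.183 tool [ 0.014  0.    -0.007] world [ 0.483 -0.22   0.13 ] [132 100  63]
228 0.184 tool [ 0.008  0.    -0.007] world [ 0.49  -0.22   0.131] [128 102  64]
240 0.164 tool [ 0.01   0.    -0.028] world [ 0.487 -0.22   0.151] [74 58 42]
252 0.157 tool [ 0.008  0.    -0.036] world [ 0.489 -0.22   0.159] [68 53 37]
264 0.154 tool [ 0.004  0.    -0.04 ] world [ 0.493 -0.219  0.163] [68 54 40]
276 0.089 tool [ 0.033  0.    -0.1  ] world [ 0.464 -0.222  0.223] [61 60 64]
288 0.086 tool [ 0.031  0.    -0.103] world [ 0.466 -0.222  0.226] [95 94 93]
300 0.086 tool [ 0.029  0.    -0.104] world [ 0.469 -0.222  0.227] [102 100 100]
312 0.34 tool [-0.132  0.001  0.113] world [ 0.629 -0.206  0.01 ] [130 106  73]
324 0.343 tool [-0.146  0.001  0.112] world [ 0.643 -0.204  0.011] [135 110  76]
336 0.347 tool [-0.16   0.001  0.112] world [ 0.656 -0.203  0.011] [244 212 139]
348 0.076 tool [ 0.024  0.    -0.115] world [ 0.473 -0.221  0.238] [103  78  31]
360 0.07 tool [ 0.026  0.    -0.121] world [ 0.471 -0.222  0.244] [29 30 26]
372 0.067 tool [ 0.027  0.    -0.125] world [ 0.47  -0.222  0.248] [24 23 29]
[255.38891431 223.92194446   1.        ] 344.47412469543883
```

>>> {"api": "drive_tool", "payload": {"dr": [[0,0,0],[0,0,0],[0,0,0]], "xyz": [[0,0,-0.03],[0,0,-0.03],[0,0,0]], "jaw": [-1,-1,-1]}}

```text
time: 3.65
position: [0.5002, -0.2201, 0.1877]
tool_rot: [-0.049, 0.999, -0.002, 0.004]
contact_force: [1.8, -1.3, 0.2]
opening: 0.0005
gripper_force: 0.0
```

Run:
```python
from workcell import bot,optics
from h import *
s=bot.read_state();w=optics.get_image('wrist');K=np.array(w['intrinsics']);M=w['mount'];z=w['range_z']
v,u=np.mgrid[:384,:512];p=np.stack([(u-K[0,2])/K[0,0]*z,(v-K[1,2])/K[1,1]*z,z],-1)
T=p@M[:3,:3].T+M[:3,3]
for r in range(170,262,6):print(r,'tool',T[r,246].round(3),T[r,256].round(3),w['color'][r,256])
a=optics.get_image('side');W=cloud(a)
p=W[(W[...,0]>.43)&(W[...,0]<.62)&(W[...,1]<-.17)&(W[...,1]>-.27)&(W[...,2]>.1)&(W[...,2]<.24)]
for z in np.arange(.1,.24,.01):
    q=p[(p[:,2]>z)&(p[:,2]<z+.01)]
    if len(q):print(round(z,3),len(q),q.min(0).round(3),q.max(0).round(3))
```

```text
170 tool [ 0.025 -0.007  0.056] [0.025 0.    0.056] [223 174 109]
176 tool [ 0.02  -0.007  0.056] [0.02  0.    0.056] [221 172 108]
182 tool [ 0.015 -0.007  0.058] [0.016 0.    0.056] [204 155  94]
188 tool [ 0.011 -0.007  0.058] [0.012 0.    0.055] [122  93  58]
194 tool [ 0.007 -0.007  0.057] [0.007 0.    0.057] [231 177 110]
200 tool [ 0.002 -0.007  0.057] [0.002 0.    0.057] [117  91  56]
206 tool [-0.002 -0.007  0.056] [-0.002  0.     0.056] [156 121  74]
212 tool [-0.007 -0.007  0.056] [-0.007  0.     0.057] [213 162 100]
218 tool [-0.012 -0.007  0.057] [-0.012  0.     0.058] [218 165 102]
224 tool [-0.016 -0.007  0.056] [-0.016  0.     0.057] [220 167 102]
230 tool [-0.073 -0.011  0.177] [-0.073  0.001  0.178] [122  99  65]
236 tool [ 0.01  -0.005 -0.024] [ 0.01   0.    -0.023] [65 55 39]
242 tool [ 0.01  -0.004 -0.03 ] [ 0.01   0.    -0.031] [66 59 41]
248 tool [ 0.01  -0.004 -0.036] [ 0.01   0.    -0.036] [66 53 40]
254 tool [ 0.01  -0.004 -0.042] [ 0.008  0.    -0.038] [70 57 42]
260 tool [ 0.011 -0.004 -0.049] [ 0.005  0.    -0.039] [70 55 39]
0.1 81 [ 0.458 -0.23   0.1  ] [ 0.517 -0.196  0.11 ]
0.11 86 [ 0.458 -0.242  0.11 ] [ 0.518 -0.196  0.12 ]
0.12 82 [ 0.458 -0.231  0.12 ] [ 0.516 -0.197  0.13 ]
0.13 187 [ 0.458 -0.24   0.13 ] [ 0.52  -0.198  0.135]
0.2 25 [ 0.487 -0.227  0.204] [ 0.508 -0.207  0.21 ]
0.21 41 [ 0.487 -0.226  0.211] [ 0.509 -0.207  0.22 ]
0.22 37 [ 0.487 -0.229  0.22 ] [ 0.507 -0.206  0.23 ]
0.23 38 [ 0.487 -0.227  0.23 ] [ 0.508 -0.205  0.24 ]
```

The closed fingertips sit at tool z ≈ -0.020, not +0.017, so they passed just above the block. I'll check where the tips are with the gripper open.

>>> {"api": "drive_tool", "payload": {"dr": [[0,0,0],[0,0,0],[0,0,0],[0,0,0]], "xyz": [[0.04,0,0],[0.04,0,0],[0,0,0],[0,0,0]], "jaw": [0.2,0.2,0.2,0.2]}}

```text
time: 4.15
position: [0.417, -0.227, 0.1826]
tool_rot: [-0.048, 0.999, 0.0, -0.0]
contact_force: [-0.5, -0.3, 0.1]
opening: 0.0247
gripper_force: 0.0
```

Run:
```python
from workcell import bot,optics
from h import *
s=bot.read_state();print(s['opening'],s['position'],s['contact_force'])
w=optics.get_image('wrist');K=np.array(w['intrinsics']);M=w['mount'];z=w['range_z']
v,u=np.mgrid[:384,:512];p=np.stack([(u-K[0,2])/K[0,0]*z,(v-K[1,2])/K[1,1]*z,z],-1)
T=p@M[:3,:3].T+M[:3,3]
m=(z>0)&(abs(T[...,0])<.03)&(T[...,2]>-.09)&(T[...,2]<.03)&(abs(T[...,1])<.08)
q=T[m]
for a in np.arange(-.09,.03,.01):
    r=q[(q[:,2]>a)&(q[:,2]<a+.01)]
    if len(r):print(round(a,3),len(r),r.min(0).round(4),r.max(0).round(4),'inner +y',r[r[:,1]>0][:,1].min().round(4) if (r[:,1]>0).any() else '')
print('tipz',np.percentile(q[:,2],[90,99,100]))
cv2.imwrite('pics/w2.png',w['color'][:,:,::-1])
```

```text
0.024744249110752722 [ 0.41704119 -0.22695854  0.18257927] [-0.45826749 -0.29179478  0.07651928]
-0.09 984 [-0.0033 -0.0799 -0.09  ] [ 0.0173  0.0799 -0.08  ] inner +y 0.0169
-0.08 303 [-0.0102 -0.0172 -0.08  ] [ 0.0101  0.0174 -0.07  ] inner +y 0.0169
-0.07 704 [-0.0116 -0.0221 -0.07  ] [ 0.0121  0.0222 -0.06  ] inner +y 0.0123
-0.06 691 [-0.0095 -0.0241 -0.06  ] [ 0.0121  0.0244 -0.05  ] inner +y 0.0123
-0.05 626 [-0.0004 -0.0238 -0.05  ] [ 0.0121  0.0239 -0.04  ] inner +y 0.0123
-0.04 492 [-0.0062 -0.0212 -0.04  ] [ 0.012   0.0214 -0.03  ] inner +y 0.0123
-0.03 441 [-0.0096 -0.0211 -0.03  ] [ 0.012   0.0212 -0.0201] inner +y 0.0123
-0.02 144 [-0.0094 -0.0209 -0.02  ] [ 0.0119  0.021  -0.0151] inner +y 0.0123
tipz [-0.02692518 -0.01737134 -0.01514741]
```

View pics/w2.png

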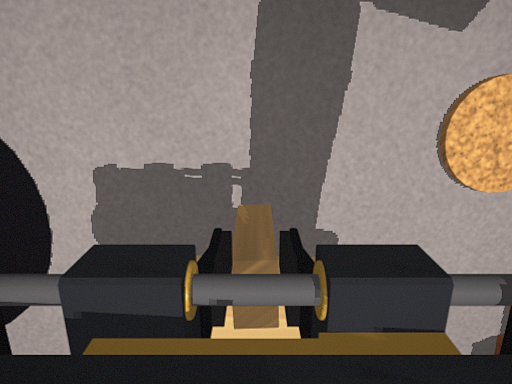

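The tips really stand about 15.5 mm behind the reported TCP, and the gripper body agrees with the same ~33 mm offset. So tip z = TCP z + 0.0155 and grasp z = TCP z + 0.0345. I'll use those from now on and redo the push lower.

>>> {"api": "drive_tool", "payload": {"dr": [[0,0,0],[0,0,0],[0,0,0],[0,0,0],[0,0,0],[0,0,0],[0,0,0],[0,0,0],[0,0,0],[0,0,0],[0,0,0],[0,0,0],[0,0,0],[0,0,0],[0,0,0],[0,0,0],[0,0,0],[0,0,0],[0,0,0],[0,0,0]], "xyz": [[0,0,0.03],[0,0,0.03],[0,0,0.035],[0,0,0],[-0.012,0,0],[-0.012,0,0],[-0.006,0,0],[-0.006,0,0],[-0.006,0,0],[-0.006,0,0],[-0.006,0,0],[-0.006,0,0],[-0.006,0,0],[-0.006,0,0],[-0.006,0,0],[-0.006,0,0],[-0.006,0,0],[0,0,0],[0,0,0],[0,0,0]], "jaw": [-1,-1,-1,-1,-1,-1,-1,-1,-1,-1,-1,-1,-1,-1,-1,-1,-1,-1,-1,-1]}}

```text
time: 6.2
position: [0.5072, -0.2182, 0.088]
tool_rot: [-0.048, 0.999, 0.0, -0.0]
contact_force: [0.1, 1.0, 0.4]
opening: 0.0006
gripper_force: 0.0
```

```bash
cat > blk.py <<'E'
import pickle,sys
from h import *
P=pickle.load(open(sys.argv[1]+'.pkl','rb'))
for n in('side','top'):
    W=cloud(P[n]);p=W[(W[...,0]>.43)&(W[...,0]<.72)&(W[...,1]<-.14)&(W[...,1]>-.31)&(W[...,2]>.015)&(W[...,2]<.16)]
    for z in np.arange(.015,.16,.02):
        q=p[(p[:,2]>z)&(p[:,2]<z+.02)]
        if len(q):print(n,round(z,3),len(q),q[:,:2].min(0).round(3),q[:,:2].max(0).round(3))
E
python3 look.py p2; python3 blk.py p2
```

```text
side 0.015 312 [ 0.493 -0.293] [ 0.682 -0.144]
side 0.035 298 [ 0.492 -0.228] [ 0.621 -0.188]
side 0.055 612 [ 0.492 -0.236] [ 0.623 -0.187]
side 0.075 3 [ 0.547 -0.223] [ 0.61  -0.214]
side 0.095 27 [ 0.496 -0.224] [ 0.517 -0.206]
side 0.115 54 [ 0.495 -0.225] [ 0.516 -0.205]
top 0.015 108 [ 0.591 -0.31 ] [ 0.685 -0.142]
top 0.035 20 [ 0.595 -0.191] [ 0.622 -0.188]
top 0.055 284 [ 0.589 -0.228] [ 0.626 -0.189]
top 0.075 5 [ 0.595 -0.221] [ 0.617 -0.192]
```

>>> {"api": "drive_tool", "payload": {"dr": [[0,0,0],[0,0,0],[0,0,0]], "xyz": [[0.03,0,0],[0.03,0,0],[0,0,0]], "jaw": [-1,-1,-1]}}

```text
time: 6.6
position: [0.4435, -0.2238, 0.0878]
tool_rot: [-0.047, 0.999, 0.001, -0.002]
contact_force: [0.7, 0.5, -0.6]
opening: 0.0004
gripper_force: 0.0
```

```bash
cat > blk2.py <<'E'
import pickle,sys
from h import *
P=pickle.load(open(sys.argv[1]+'.pkl','rb'))
for n in('side','top'):
    W=cloud(P[n]);hs=cv2.cvtColor(P[n]['color'],cv2.COLOR_RGB2HSV)
    m=(W[...,0]>.43)&(W[...,0]<.72)&(W[...,1]<-.14)&(W[...,1]>-.31)&(W[...,2]>.064)&(W[...,2]<.078)
    p=W[m]
    if len(p)>20:
        r=cv2.minAreaRect((p[:,:2]*1000).astype(np.float32));print(n,len(p),np.median(p[:,2]).round(4),np.round(r[0],1),np.round(r[1],1),round(r[2],1),cv2.boxPoints(r).round().tolist())
E
python3 look.py p3; python3 blk2.py p3
```

```text
side 482 0.0725 [ 557.9 -211.7] [129.5  40.8] 4.2 [[492.0, -196.0], [495.0, -237.0], [624.0, -227.0], [621.0, -187.0]]
top 982 0.0713 [ 562.  -212.1] [126.9  37.1] 4.5 [[497.0, -199.0], [500.0, -236.0], [627.0, -226.0], [624.0, -189.0]]
```

View pics/p3.png

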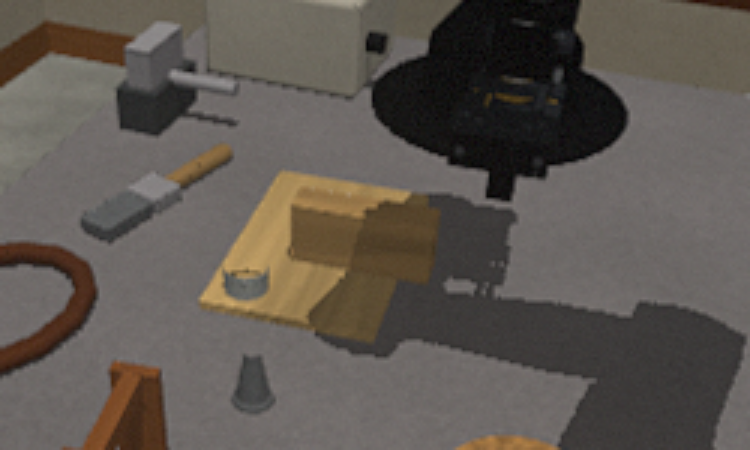

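The block lies flat (crop px 290-440 by 190-280), but its near end overhangs the board's near edge by about 30 mm. I'll push it in by about 35 mm with the fingers low.

>>> {"api": "drive_tool", "payload": {"dr": [[0,0,0],[0,0,0],[0,0,0],[0,0,0],[0,0,0],[0,0,0],[0,0,0],[0,0,0],[0,0,0],[0,0,0],[0,0,0],[0,0,0],[0,0,0],[0,0,0],[0,0,0],[0,0,0],[0,0,0],[0,0,0],[0,0,0],[0,0,0]], "xyz": [[0,0.002,0.025],[0,0,0.025],[0,0,0.0235],[-0.012,0,0],[-0.012,0,0],[-0.006,0,0],[-0.006,0,0],[-0.006,0,0],[-0.006,0,0],[-0.006,0,0],[-0.006,0,0],[-0.006,0,0],[-0.006,0,0],[-0.0025,0,0],[0,0,0],[0.02,0,0],[0,0,-0.04],[0,0,-0.05],[0,0,-0.05],[0,0,-0.05]], "jaw": [-1,-1,-1,-1,-1,-1,-1,-1,-1,-1,-1,-1,-1,-1,-1,-1,-1,-1,-1,-1]}}

```text
time: 8.7
position: [0.5018, -0.2167, 0.2068]
tool_rot: [-0.048, 0.999, -0.0, 0.001]
contact_force: [0.8, 0.3, -0.3]
opening: 0.0007
gripper_force: 0.0
```

```bash
python3 look.py p4; python3 blk2.py p4; python3 -c "
from workcell import bot;print(bot.read_state()['joint_pos'])"
```

```text
side 459 0.0727 [ 598.4 -207.3] [130.4  41.3] 7.1 [[531.0, -195.0], [536.0, -236.0], [666.0, -220.0], [661.0, -179.0]]
top 420 0.0713 [ 633.8 -204. ] [62.5 37. ] 4.7 [[601.0, -188.0], [604.0, -225.0], [667.0, -220.0], [663.0, -183.0]]
[-0.11101233  0.24572493 -0.1792215   0.00309524 -1.12783362 -1.36303269]
```

The block now lies fully on the board, centre about (0.600, -0.2065), yaw about 5°. Next is the tray: turn the tool by 94° and travel above the handle.

>>> {"api": "drive_tool", "payload": {"dr": [[0,0,-8.53],[0,0,-8.53],[0,0,-8.53],[0,0,-8.53],[0,0,-8.53],[0,0,-8.53],[0,0,-8.53],[0,0,-8.53],[0,0,-8.53],[0,0,-8.53],[0,0,-8.55],[0,0,0],[0,0,0],[0,0,0],[0,0,0],[0,0,0],[0,0,0],[0,0,0],[0,0,0],[0,0,0]], "xyz": [[0,0,0],[0,0,0],[0,0,0],[0,0,0],[0,0,0],[0,0,0],[0,0,0],[0,0,0],[0,0,0],[0,0,0],[0,0,0],[-0.045,-0.0187,0],[-0.045,-0.0187,0],[-0.045,-0.0187,0],[-0.045,-0.0187,0],[-0.045,-0.0187,0],[-0.045,-0.0187,0],[-0.045,-0.0187,0],[-0.045,-0.0187,0],[-0.045,-0.0187,0]], "jaw": [1,1,1,1,1,1,1,1,1,1,1,1,1,1,1,1,1,1,1,1], "force": 10}}

```text
time: 10.8
position: [0.6021, 0.2126, 0.2044]
tool_rot: [0.763, -0.647, 0.0, -0.001]
contact_force: [2.0, -0.3, 0.6]
opening: 0.0872
gripper_force: 0.0
```

>>> {"api": "drive_tool", "payload": {"dr": [[0,0,0],[0,0,0],[0,0,0]], "xyz": [[0,0,0.03],[0,0,0],[0,0,0]], "jaw": [1,1,1]}}

```text
time: 11.1
position: [0.6015, 0.2097, 0.174]
tool_rot: [0.763, -0.647, -0.0, 0.001]
contact_force: [0.5, 0.2, 0.7]
opening: 0.0867
gripper_force: 0.0
```

```bash
cat > wr.py <<'E'
from workcell import bot,optics
from h import *
def wrist():
    s=bot.read_state();w=optics.get_image('wrist');K=np.array(w['intrinsics']);M=np.array(w['mount']);z=w['range_z']
    v,u=np.mgrid[:384,:512];p=np.stack([(u-K[0,2])/K[0,0]*z,(v-K[1,2])/K[1,1]*z,z],-1)
    T=p@M[:3,:3].T+M[:3,3];Rt=R.from_quat(s['tool_rot']).as_matrix();T[z==0]=np.nan
    return s,w,T,T@Rt.T+s['position']
E
python3 - <<'E'
from wr import *
s,w,T,W=wrist();np.set_printoptions(suppress=True,precision=4)
print(s['position'],s['contact_force'],s['ft_torque'],s['opening'],R.from_quat(s['tool_rot']).as_matrix()[:,1])
m=(W[...,2]>.098)&(W[...,2]<.118)&(T[...,2]>0.02)
p=W[m];r=cv2.minAreaRect((p[:,:2]*1000).astype(np.float32));print(len(p),np.median(p[:,2]),r)
# handle only, line fit
q=T[m]; k=abs(q[:,1])<.02
for a in np.arange(-.12,.13,.02):
    z=q[(q[:,0]>a)&(q[:,0]<a+.02)&k]
    if len(z):print(round(a+.01,3),len(z),z[:,1].min(),z[:,1].max(),z[:,2].mean())
E
```

```text
[0.6015 0.2097 0.174 ] [0.4614 0.1567 0.7207] [-0.0087  0.119  -0.0018] 0.08672432367706252 [-0.9866 -0.1632  0.0014]
6100 0.1096036198021072 ((599.2833862304688, 209.2456817626953), (33.958438873291016, 229.04104614257812), 9.386146545410156)
-0.11 671 -0.0148100667867735 0.019134596809949746 0.06613634713939905
-0.09 155 -0.004758278980313491 0.008446536208857535 0.06437226936059323
-0.07 35 -0.0045702739693625725 0.008928332282534836 0.06453858995398254
-0.05 411 -0.004553999749785265 0.008887965673318333 0.06445445903574978
-0.03 430 -0.004447460797141902 0.008733130714539301 0.06434727547745517
-0.01 472 -0.004347711952020034 0.009322571163027576 0.06440189015140807
0.01 489 -0.0042530566964038485 0.009097162489037905 0.06436767680507938
0.03 529 -0.0041487041383557475 0.008896551474169227 0.06442344203741866
0.05 577 -0.004040601755653052 0.009409577482952895 0.06444381196143045
0.07 596 -0.0039634610891013024 0.0092247135908587 0.06441255863360604
0.09 674 -0.004503206613175648 0.009550343371101123 0.06446650203617717
0.11 1061 -0.014206389874713942 0.01918175131628993 0.06469769795527355
```

>>> {"api": "drive_tool", "payload": {"dr": [[0,0,0],[0,0,0],[0,0,0],[0,0,0],[0,0,0],[0,0,0]], "xyz": [[0,0.002,0.03],[0,0,0.03],[0,0,0.03],[0,0,0.0185],[0,0,0],[0,0,0]], "jaw": [1,1,1,1,1,1]}}

```text
time: 11.75
position: [0.6011, 0.2096, 0.0679]
tool_rot: [0.762, -0.647, 0.001, -0.001]
contact_force: [0.7, 0.7, 0.2]
opening: 0.0874
gripper_force: 0.0
```

>>> {"api": "drive_tool", "payload": {"dr": [[0,0,0],[0,0,0],[0,0,0],[0,0,0],[0,0,0],[0,0,0],[0,0,0],[0,0,0],[0,0,0],[0,0,0],[0,0,0],[0,0,0]], "xyz": [[0,0,0],[0,0,0],[0,0,0],[0,0,0],[0,0,0],[0,0,0],[0,0,0],[0,0,0],[0,0,0],[0,0,0],[0,0,0],[0,0,0]], "jaw": [-1,-1,-1,-1,-1,-1,-1,-1,-1,-1,-1,-1], "force": 40}}

```text
time: 12.95
position: [0.5997, 0.2099, 0.066]
tool_rot: [0.763, -0.647, -0.0, 0.0]
contact_force: [-0.0, -0.4, -1.0]
opening: 0.0137
gripper_force: 40.0
```

```bash
cat > ft.py <<'E'
from workcell import bot,optics
import numpy as np
np.set_printoptions(suppress=True,precision=3)
a=[]
for i in range(5):
    s=bot.read_state();a.append(np.r_[s['contact_force'],s['ft_torque']]);optics.get_image('wrist')
a=np.array(a);print(s['time'],s['position'],s['opening'],s['gripper_force']);print('mean',a.mean(0),'std',a.std(0));print(s['joint_torque'])
E
python3 ft.py
```

```text
13.15 [0.6   0.21  0.066] 0.013708901142131562 39.999686535447836
mean [-0.111 -0.098 -0.357  0.013  0.198 -0.03 ] std [0.396 0.382 0.484 0.02  0.042 0.013]
[ -0.045 -43.063  16.029   3.668   0.088   0.024]
```

The grip is good: opening 13.7 mm on the 14 mm handle. A small test lift will show which end is heavy.

>>> {"api": "drive_tool", "payload": {"dr": [[0,0,0],[0,0,0],[0,0,0],[0,0,0]], "xyz": [[0,0,-0.002],[0,0,-0.002],[0,0,0],[0,0,0]], "jaw": [-1,-1,-1,-1]}}

```text
time: 13.6
position: [0.5992, 0.2096, 0.0692]
tool_rot: [0.763, -0.647, -0.0, 0.001]
contact_force: [-0.1, -0.4, -6.8]
opening: 0.0135
gripper_force: 40.0
```

```bash
python3 ft.py
python3 - <<'E'
from wr import *
s,w,T,W=wrist()
# handle slope along tool x
m=(abs(T[...,1]-0.001)<.006)&(T[...,2]<0)&(T[...,2]>-.07)
E
python3 look.py p5
python3 - <<'E'
import pickle
from h import *
W=cloud(pickle.load(open('p5.pkl','rb'))['top'])
p=W[(W[...,0]>.5)&(W[...,0]<.7)&(W[...,1]>.08)&(W[...,1]<.34)&(W[...,2]>.02)&(W[...,2]<.045)]
W=cloud(pickle.load(open('p5.pkl','rb'))['side'])
s=W[(W[...,0]>.5)&(W[...,0]<.7)&(W[...,1]>.08)&(W[...,1]<.34)&(W[...,2]>.1)&(W[...,2]<.125)]
d=(s[:,:2]-[.6,.21])@[-.1625,.9867]
for lo,hi in((-.12,-.1),(.1,.12)):
    q=s[(d>lo)&(d<hi)];print('post',lo,len(q),np.percentile(q[:,2],[50,90,98]).round(4) if len(q) else '')
E
```

```text
13.8 [0.6  0.21 0.07] 0.013274868128521928 39.99925894662738
mean [ 0.135 -0.163 -6.874 -0.139  0.102  0.005] std [0.455 0.269 0.167 0.016 0.027 0.026]
[ -0.004 -46.962  18.164   4.293   0.072   0.   ]
post -0.12 8 [0.1051 0.1087 0.109 ]
post 0.1 267 [0.1132 0.1149 0.1156]
```

```bash
cat > tilt.py <<'E'
import pickle,sys
from h import *
a=np.array([-.1625,.9867]);b=np.array([.9867,.1625])
for f in sys.argv[1:]:
  for n in('side','top'):
    W=cloud(pickle.load(open(f+'.pkl','rb'))[n]);s=W[np.isfinite(W[...,2])]
    d=(s[:,:2]-[.6,.21])@a;e=(s[:,:2]-[.6,.21])@b
    o=[]
    for lo,hi in((-.122,-.09),(.09,.122)):
        for el,eh,zl,zh in((-.02,.02,.1,.125),(-.062,-.05,.018,.04),(.05,.062,.018,.04)):
            q=s[(d>lo)&(d<hi)&(e>el)&(e<eh)&(s[:,2]>zl)&(s[:,2]<zh)];o.append((len(q),np.percentile(q[:,2],85).round(4)) if len(q)>3 else None)
    print(f,n,o)
E
python3 tilt.py p4 p5; python3 ft.py
```

```text
p4 side [(141, np.float64(0.1122)), (31, np.float64(0.0291)), (27, np.float64(0.029)), (312, np.float64(0.1119)), (70, np.float64(0.0289)), (57, np.float64(0.029))]
p4 top [(141, np.float64(0.1119)), (25, np.float64(0.0305)), (29, np.float64(0.0294)), (139, np.float64(0.1123)), (24, np.float64(0.03)), (31, np.float64(0.0292))]
p5 side [(8, np.float64(0.1086)), (36, np.float64(0.0343)), None, (338, np.float64(0.1148)), (74, np.float64(0.0321)), (61, np.float64(0.0324))]
p5 top [(147, np.float64(0.1171)), (25, np.float64(0.0329)), (32, np.float64(0.0343)), None, (22, np.float64(0.0324)), None]
14.2 [0.6  0.21 0.07] 0.013645900285260628 39.999256040900946
mean [-0.074 -0.355 -6.865 -0.147  0.079 -0.015] std [0.38  0.417 0.598 0.023 0.03  0.019]
[  0.001 -46.995  18.208   4.303   0.079   0.   ]
```

The tray lifted clear, with the +y end sagging, so the solid weight is at the +y end. Balance is about 25 mm along +y: torque gives 22-26 mm and the disc geometry gives 25. I'll set it down and regrip there.

>>> {"api": "drive_tool", "payload": {"dr": [[0,0,0],[0,0,0],[0,0,0],[0,0,0],[0,0,0],[0,0,0],[0,0,0],[0,0,0],[0,0,0],[0,0,0],[0,0,0],[0,0,0],[0,0,0],[0,0,0],[0,0,0],[0,0,0],[0,0,0],[0,0,0]], "xyz": [[0,0,0.002],[0,0,0.002],[0,0,0.0005],[0,0,0],[0,0,0],[0,0,0],[0,0,0],[0,0,0],[-0.0125,0,0],[-0.0125,0,0],[0,0,0],[0,0,0],[0,0,0],[0,0,0],[0,0,0],[0,0,0],[0,0,0],[0,0,0]], "jaw": [-1,-1,-1,-1,-0.2,-0.2,-0.2,-0.2,-0.2,-0.2,-0.2,-1,-1,-1,-1,-1,-1,-1]}}

```text
time: 16.05
position: [0.5959, 0.2344, 0.0655]
tool_rot: [0.763, -0.647, 0.0, 0.0]
contact_force: [1.4, -0.7, -0.2]
opening: 0.0134
gripper_force: 40.0
```

```bash
python3 ft.py; python3 look.py p6; python3 tilt.py p6
```

```text
16.25 [0.596 0.234 0.066] 0.013580029584131497 40.00000298023224
mean [ 1.545 -0.814 -0.753 -0.2   -0.202 -0.032] std [0.178 0.383 0.666 0.087 0.063 0.028]
[  0.981 -43.984  15.962   3.281  -0.149   0.007]
p6 side [(76, np.float64(0.1122)), (30, np.float64(0.0295)), None, (310, np.float64(0.1119)), (70, np.float64(0.029)), (59, np.float64(0.0293))]
p6 top [(143, np.float64(0.1124)), (23, np.float64(0.0298)), (27, np.float64(0.029)), (15, np.float64(0.1128)), None, None]
```

>>> {"api": "drive_tool", "payload": {"dr": [[0,0,0],[0,0,0],[0,0,0],[0,0,0],[0,0,0]], "xyz": [[0,0,-0.003],[0,0,-0.003],[0,0,0],[0,0,0],[0,0,0]], "jaw": [-1,-1,-1,-1,-1]}}

```text
time: 16.9
position: [0.5953, 0.2345, 0.0711]
tool_rot: [0.763, -0.647, -0.0, 0.0]
contact_force: [0.2, 0.3, -7.1]
opening: 0.0135
gripper_force: 40.0
```

```bash
python3 ft.py; python3 look.py p7; python3 tilt.py p7
```

```text
17.1 [0.596 0.235 0.071] 0.013552032895267813 40.000172182917595
mean [-0.172  0.19  -6.428  0.002  0.137 -0.003] std [0.523 0.198 0.431 0.029 0.024 0.024]
[  0.01  -47.301  18.239   4.441   0.006  -0.   ]
p7 side [(85, np.float64(0.1181)), (35, np.float64(0.0355)), None, (369, np.float64(0.1177)), (89, np.float64(0.0349)), (71, np.float64(0.0349))]
p7 top [(148, np.float64(0.1178)), (25, np.float64(0.0347)), (31, np.float64(0.0349)), (23, np.float64(0.1184)), None, None]
```

The tray lifts evenly and the torque is about zero, so the grip is at the balance point. I'll re-measure the block and raise the tray.

>>> {"api": "drive_tool", "payload": {"dr": [[0,0,0],[0,0,0],[0,0,0],[0,0,0],[0,0,0],[0,0,0],[0,0,0],[0,0,0],[0,0,0],[0,0,0]], "xyz": [[0,0,-0.005],[0,0,-0.01],[0,0,-0.02],[0,0,-0.02],[0,0,-0.02],[0,0,-0.02],[0,0,-0.01],[0,0,-0.005],[0,0,0],[0,0,0]], "jaw": [-1,-1,-1,-1,-1,-1,-1,-1,-1,-1]}}

```text
time: 18.25
position: [0.595, 0.2343, 0.1804]
tool_rot: [0.763, -0.647, -0.001, 0.001]
contact_force: [-0.4, -0.8, -7.3]
opening: 0.0134
gripper_force: 40.0
```

```bash
python3 ft.py; python3 blk2.py p7
python3 - <<'E'
import pickle
from h import *
P=pickle.load(open('p7.pkl','rb'));W=cloud(P['top'])
m=(W[...,0]>.45)&(W[...,0]<.75)&(W[...,1]<-.09)&(W[...,1]>-.37)&(W[...,2]>.006)&(W[...,2]<.016)&(cv2.cvtColor(P['top']['color'],cv2.COLOR_RGB2HSV)[...,1]>70)
r=cv2.minAreaRect((W[m][:,:2]*1000).astype(np.float32));print('board',r)
E
```

```text
18.45 [0.595 0.234 0.18 ] 0.013613710625087372 40.00006020069122
mean [-0.128  0.045 -6.875  0.019  0.13  -0.02 ] std [0.311 0.857 0.299 0.018 0.019 0.035]
[ -0.002 -45.059  20.934   5.096  -0.004  -0.   ]
side 397 0.0726 [ 591.6 -207.4] [117.3  40.2] 5.7 [[531.0, -193.0], [535.0, -233.0], [652.0, -222.0], [648.0, -182.0]]
top 1032 0.0713 [ 600.5 -207.2] [130.1  37.1] 5.2 [[534.0, -195.0], [537.0, -232.0], [667.0, -220.0], [664.0, -183.0]]
board ((606.0595703125, -226.31808471679688), (160.62161254882812, 241.4244384765625), 4.775299549102783)
```

>>> {"api": "drive_tool", "payload": {"dr": [[0,0,0.65],[0,0,1.4],[0,0,1.4],[0,0,0.7],[0,0,0],[0,0,0],[0,0,0],[0,0,0],[0,0,0],[0,0,0],[0,0,0],[0,0,0],[0,0,0],[0,0,0],[0,0,0],[0,0,0],[0,0,0],[0,0,0],[0,0,0],[0,0,0]], "xyz": [[0,0,0],[0,0,0],[0,0,0],[0,0,0],[0.005,0.0004,0],[0.01,0.0008,0],[0.015,0.0012,0],[0.02,0.0016,0],[0.0241,0.0019,0],[0.0241,0.0019,0],[0.0241,0.0019,0],[0.0241,0.0019,0],[0.0241,0.0019,0],[0.0241,0.0019,0],[0.0241,0.0019,0],[0.0241,0.0019,0],[0.0241,0.0019,0],[0.0241,0.0019,0],[0.0241,0.0019,0],[0.0241,0.0019,0]], "jaw": [-1,-1,-1,-1,-1,-1,-1,-1,-1,-1,-1,-1,-1,-1,-1,-1,-1,-1,-1,-1]}}

```text
time: 20.5
position: [0.599, -0.1083, 0.1819]
tool_rot: [0.738, -0.674, 0.0, 0.0]
contact_force: [0.7, 0.5, -6.5]
opening: 0.0135
gripper_force: 40.0
```

>>> {"api": "drive_tool", "payload": {"dr": [[0,0,0],[0,0,0],[0,0,0],[0,0,0],[0,0,0],[0,0,0],[0,0,0],[0,0,0],[0,0,0]], "xyz": [[0.0241,0.0019,0],[0.0241,0.0019,0],[0.02,0.0016,0],[0.015,0.0012,0],[0.01,0.0008,0],[0.005,0.0004,0],[0,0,0],[0,0,0],[0,0,0]], "jaw": [-1,-1,-1,-1,-1,-1,-1,-1,-1]}}

```text
time: 21.4
position: [0.6013, -0.2033, 0.1816]
tool_rot: [0.739, -0.674, -0.0, -0.0]
contact_force: [-0.1, 0.6, -6.8]
opening: 0.013
gripper_force: 40.0
```

```bash
python3 ft.py; python3 look.py p8
python3 - <<'E'
import pickle
from h import *
from workcell import bot
s=bot.read_state();M=R.from_quat(s['tool_rot']).as_matrix();print('toolx',M[:,0].round(4))
a=np.array([-.0906,.9959]);b=np.array([.9959,.0906]);P=pickle.load(open('p8.pkl','rb'))
for n in('side','top'):
    W=cloud(P[n]);q=W[np.isfinite(W[...,2])];q=q[(q[:,2]>.125)&(q[:,2]<.155)&(abs(q[:,0]-.6)<.13)&(abs(q[:,1]+.23)<.15)]
    d=(q[:,:2]-s['position'][:2])@a;e=(q[:,:2]-s['position'][:2])@b
    print(n,len(q),'d',np.percentile(d,[.3,99.7]).round(4),'e',np.percentile(e,[.3,99.7]).round(4))
    for lo,hi in((-.125,-.1),(.05,.08)):
        for el,eh in((-.066,-.05),(.05,.066)):
            k=(d>lo)&(d<hi)&(e>el)&(e<eh);print(lo,el,k.sum(),np.percentile(q[k,2],85).round(4) if k.sum()>3 else '')
E
```

```text
21.6 [ 0.601 -0.204  0.182] 0.013616757209935755 40.00017100945115
mean [ 0.36   0.325 -6.658  0.002  0.139  0.002] std [0.409 0.433 0.521 0.035 0.034 0.023]
[  0.007 -44.467  20.964   5.072   0.052  -0.   ]
toolx [ 0.0917 -0.9958 -0.    ]
side 1407 d [-0.133   0.0924] e [-0.0605  0.0598]
-0.125 -0.066 20 0.1455
-0.125 0.05 2 
0.05 -0.066 45 0.1451
0.05 0.05 34 0.1451
top 782 d [-0.1303  0.0803] e [-0.0581  0.001 ]
-0.125 -0.066 46 0.1442
-0.125 0.05 0 
0.05 -0.066 54 0.1447
0.05 0.05 0
```

The tray is level and over the block. I'll lower it, slowing near contact.

>>> {"api": "drive_tool", "payload": {"dr": [[0,0,0],[0,0,0],[0,0,0],[0,0,0],[0,0,0],[0,0,0],[0,0,0],[0,0,0],[0,0,0],[0,0,0]], "xyz": [[0.001,0,0.005],[0,0,0.01],[0,0,0.01],[0,0,0.008],[0,0,0.005],[0,0,0.003],[0,0,0.001],[0,0,0.001],[0,0,0],[0,0,0]], "jaw": [-1,-1,-1,-1,-1,-1,-1,-1,-1,-1]}}

```text
time: 22.75
position: [0.6015, -0.2052, 0.139]
tool_rot: [0.739, -0.674, 0.0, -0.0]
contact_force: [-0.4, 0.5, -6.1]
opening: 0.0139
gripper_force: 40.0
```

>>> {"api": "drive_tool", "payload": {"dr": [[0,0,0],[0,0,0],[0,0,0],[0,0,0]], "xyz": [[0,0,0.001],[0,0,0.0007],[0,0,0],[0,0,0]], "jaw": [-1,-1,-1,-1]}}

```text
time: 23.15
position: [0.6013, -0.2051, 0.1368]
tool_rot: [0.739, -0.674, -0.0, -0.0]
contact_force: [0.3, 0.6, -6.5]
opening: 0.014
gripper_force: 40.0
```

```bash
python3 ft.py
```

```text
23.35 [ 0.601 -0.205  0.137] 0.0136187024053312 39.99999761581421
mean [ 0.231 -0.144 -6.76  -0.012  0.1   -0.003] std [0.502 0.558 0.445 0.023 0.023 0.017]
[ -0.001 -45.387  19.971   4.835   0.054   0.   ]
```

>>> {"api": "drive_tool", "payload": {"dr": [[0,0,0],[0,0,0],[0,0,0],[0,0,0],[0,0,0],[0,0,0]], "xyz": [[0,0,0.0004],[0,0,0.0004],[0,0,0.0004],[0,0,0.0004],[0,0,0],[0,0,0]], "jaw": [-1,-1,-1,-1,-1,-1]}}

```text
time: 24.0
position: [0.6013, -0.2052, 0.1355]
tool_rot: [0.739, -0.674, 0.0, 0.0]
contact_force: [-0.8, 0.3, -4.6]
opening: 0.0133
gripper_force: 40.0
```

```bash
python3 ft.py
```

```text
24.2 [ 0.601 -0.205  0.136] 0.013626993365855032 39.999979734420776
mean [-1.29   0.083 -4.199  0.05   0.447 -0.002] std [0.538 0.25  0.479 0.027 0.057 0.021]
[  0.175 -43.624  19.548   4.556   0.432  -0.009]
```

>>> {"api": "drive_tool", "payload": {"dr": [[0,0,0],[0,0,0],[0,0,0],[0,0,0]], "xyz": [[0,0,0.0004],[0,0,0.0004],[0,0,0],[0,0,0]], "jaw": [-1,-1,-1,-1]}}

```text
time: 24.65
position: [0.6014, -0.2053, 0.1355]
tool_rot: [0.739, -0.674, 0.0, 0.0]
contact_force: [-3.5, 1.2, 3.5]
opening: 0.0138
gripper_force: 40.0
```

```bash
python3 ft.py
```

```text
24.85 [ 0.601 -0.205  0.135] 0.013290787680451555 40.00094247981906
mean [-4.251  0.782  4.666  0.299  1.386 -0.011] std [0.386 0.349 0.884 0.027 0.095 0.025]
[  0.403 -37.921  17.874   3.691   1.448  -0.005]
```

>>> {"api": "drive_tool", "payload": {"dr": [[0,0,0],[0,0,0],[0,0,0],[0,0,0],[0,0,0],[0,0,0],[0,0,0]], "xyz": [[0,0,-0.0005],[0,0,0],[0,0,0],[0,0,0],[0,0,0],[0,0,0],[0,0,0]], "jaw": [-1,-1,-1,-1,-1,-1,-1], "force": 5}}

```text
time: 25.6
position: [0.6014, -0.2053, 0.1354]
tool_rot: [0.739, -0.674, 0.0, 0.0]
contact_force: [-5.1, 0.6, 5.3]
opening: 0.0141
gripper_force: 5.0
```

```bash
python3 ft.py
```

```text
25.8 [ 0.601 -0.205  0.135] 0.013866178243122631 5.00019416998839
mean [-4.632  0.689  5.394  0.136  1.431  0.01 ] std [0.313 0.326 0.245 0.015 0.043 0.014]
[  0.626 -38.06   17.853   3.572   1.377  -0.007]
```

>>> {"api": "drive_tool", "payload": {"dr": [[0,0,0],[0,0,0],[0,0,0],[0,0,0],[0,0,0],[0,0,0]], "xyz": [[0,0,0],[0,0,0],[0,0,0],[0,0,0],[0,0,0],[0,0,0]], "jaw": [-0.65,-0.6,-0.55,-0.5,-0.5,-0.5]}}

```text
time: 26.45
position: [0.6015, -0.2051, 0.1348]
tool_rot: [0.739, -0.674, 0.0, -0.0]
contact_force: [0.3, -0.3, 0.1]
opening: 0.022
gripper_force: 0.0
```

```bash
python3 ft.py; python3 look.py p9
python3 - <<'E'
import cv2,pickle
from h import *
P=pickle.load(open('p9.pkl','rb'));W=cloud(P['side']);q=W[np.isfinite(W[...,2])]
a=np.array([-.0906,.9959]);b=np.array([.9959,.0906]);g=np.array([.6013,-.2052])
q=q[(q[:,2]>.075)&(q[:,2]<.11)];d=(q[:,:2]-g)@a;e=(q[:,:2]-g)@b
for lo,hi in((-.128,-.1),(.05,.082)):
    for el,eh in((-.066,-.05),(.05,.066)):
        k=(d>lo)&(d<hi)&(e>el)&(e<eh);print(lo,el,k.sum(),np.percentile(q[k,2],85).round(4) if k.sum()>3 else '')
E
```

```text
26.65 [ 0.601 -0.205  0.135] 0.021625479689145306 0.0
mean [-0.012  0.249 -0.24   0.012  0.11  -0.022] std [0.226 0.443 0.351 0.018 0.035 0.037]
[  0.007 -41.353  17.518   3.923   0.051   0.   ]
-0.128 -0.066 25 0.0996
-0.128 0.05 4 0.0996
0.05 -0.066 69 0.0991
0.05 0.05 53 0.099
```

View pics/p9.png

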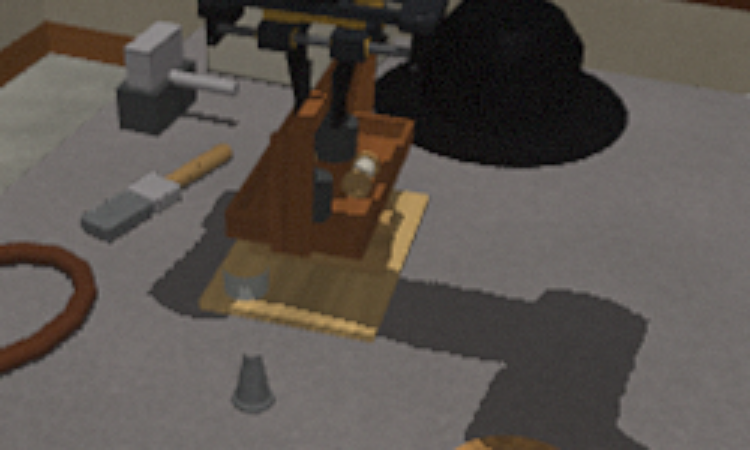

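The view shows the tray (crop px 230-410 by 100-255) standing level on the block, with the weights and a spool inside and the tin untouched. I'll open wider and go straight up.

>>> {"api": "drive_tool", "payload": {"dr": [[0,0,0],[0,0,0],[0,0,0],[0,0,0],[0,0,0],[0,0,0],[0,0,0],[0,0,0],[0,0,0],[0,0,0],[0,0,0],[0,0,0]], "xyz": [[0,0,0],[0,0,0],[0,0,0],[0,0,-0.01],[0,0,-0.02],[0,0,-0.03],[0,0,-0.03],[0,0,-0.03],[0,0,0],[0,0,0],[0,0,0],[0,0,0]], "jaw": [0,0,0,0,0,0,0,0,0,0,0,0]}}

```text
time: 28.0
position: [0.6007, -0.205, 0.2536]
tool_rot: [0.739, -0.674, -0.001, 0.001]
contact_force: [0.2, 0.6, 0.1]
opening: 0.0432
gripper_force: 0.0
```

```bash
python3 look.py p10
python3 - <<'E'
import cv2,pickle
from h import *
from wr import *
P=pickle.load(open('p10.pkl','rb'));W=cloud(P['side']);q=W[np.isfinite(W[...,2])]
a=np.array([-.0906,.9959]);b=np.array([.9959,.0906]);g=np.array([.6013,-.2052])
q=q[(q[:,2]>.075)&(q[:,2]<.11)];d=(q[:,:2]-g)@a;e=(q[:,:2]-g)@b
for lo,hi in((-.128,-.1),(.05,.082)):
    for el,eh in((-.066,-.05),(.05,.066)):
        k=(d>lo)&(d<hi)&(e>el)&(e<eh);print(lo,el,k.sum(),np.percentile(q[k,2],85).round(4) if k.sum()>3 else '')
s,w,T,_=wrist();print(s['position'])
cv2.imwrite('pics/fin.png',np.hstack([cv2.resize(P['side']['color'][80:230,200:350,::-1],(400,400)),cv2.resize(w['color'][:,:,::-1],(400,400))]))
E
```

```text
-0.128 -0.066 23 0.0997
-0.128 0.05 11 0.1
0.05 -0.066 67 0.0988
0.05 0.05 53 0.0986
[ 0.60093395 -0.20508618  0.25384984]
```

View pics/fin.png

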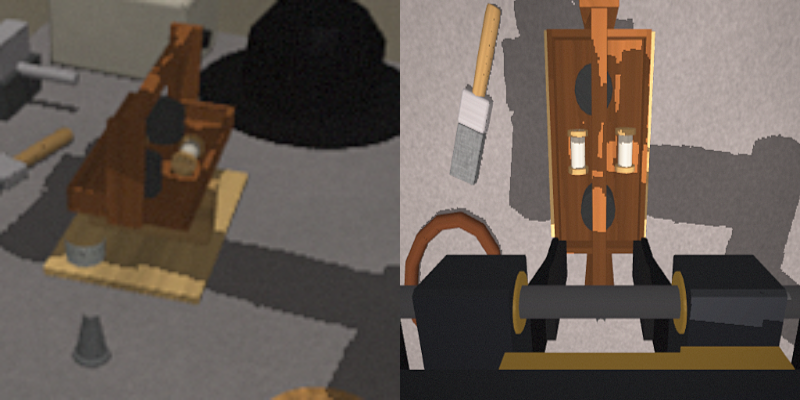

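Both spools (px 578,150 and 625,148) and both weights (px 594,90 and 598,205) are in the tray. It stands level and the robot is clear, so I'm handing in.

```bash
python3 -c "
from workcell import bot;print(bot.hand_in())"
```

```text
the job is handed in; nothing more can be done
None
```

The block lies flat on the board and the tray stands level and balanced across it, with both weights and both spools inside; I handed the job in after about 28 s of robot time.

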